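# Lay out a clean bench for spread-plating a milk sample

### The arm

A 7-joint arm with a two-finger parallel gripper is mounted at the origin on the work surface. World frame = base frame: x ahead of the robot, y to its left, z up, the work surface at z = 0. Lengths are in mm, angles in rad, forces in N, time in s.
With the tool pointing down it reaches from about 400 to 750 mm from the base axis. Payload 19.5 kg.
Tool frame: the origin (TCP) lies at the very end of the fingers, on their centre line; the grasp point (between the pads) lies robot.grip_point_offset behind it (robot.grip_point_offset is the distance from the TCP to the grasp point, in mm); z points along the fingers, y is the line along which they close (so a half turn about z gives the same grasp; the last joint's range is limited). The gripper opens to 85 mm and grips with 20 to 120 N. Pads are 22 mm wide; open, the fingers measure 114 mm over their backs; the gripper's body (76 mm by 85 mm) begins 54 mm behind the grasp point. The pads swing forward as they close: fully open they stand 13 mm farther back than shut.
Start: joints at [1.144, 0.707, -0.028, 1.485, 0.022, 0.951, -0.075], TCP at [215.83, -532.926, 208.568] pointing down, gripper open.
Joint ranges: [-2.71, 2.71], [-0.32, 2.16], [-1.57, 1.52], [0, 2.45], [-1.46, 4.6], [0, 2.02], [-2.83, 2.83]. Speed limits (rad/s): [1.89, 1.89, 2.57, 2.57, 3.01, 3.01, 3.01].

### API

Orientations are given as [roll, pitch, yaw] about the fixed x, y, z axes, in that order (R = Rz(yaw) Ry(pitch) Rx(roll)).
In Python, from cell import robot gives the robot as it stands.
- The arm moves only by the tool step_arm, never from a script. Its argument "increments" is a list that holds one entry, the list of rows, each a list of 5 numbers: the shift along the world's x, y, z in m, then the turn about the world's z in rad, then the closure in counts, from 0 (fully open) to 255 (shut). In form: [[[dx, dy, dz, twist, claw], ...]]. A call has exactly 5 rows; each row shifts and turns the commanded pose from where the row before left it; what a row does not reach is not made up. A row lasts 1/10 s, in which the tool goes at most 50 mm and 8.59 degrees, less where a joint would pass 70% of its speed; a pose out of reach is approached as far as the arm can. A call with a gripper value outside its range is refused whole. The fingers move at their own pace and stop on an object; "squeeze" is the grip in N (left out, the last holds). Time passes only in rows, so rows that do not move let the fingers close, or fill a call up. It gives the time, the measured TCP pose, the force, the opening and the grip force at its end, in the units of the state.
- robot.sense(): the state, without advancing time (a new reading comes with each control period).
- robot.snapshot(name): name is "scene" or "top" or "wrist"; returns a dict with "pixels" (400x640x3 uint8, red, green, blue), "z_map" (400x640 float32, mm along the optical axis (not along the pixel's ray), 0 where there is no reading), "mtx" (3x3 intrinsics, pixels), "R" (3x3) and "t" (3): a world point X has camera coordinates R X + t. Camera axes: x right, y down, z forward; pixel columns grow to the right and rows downward; lengths in mm; the calibration is good to about 2 mm. A picture is of the moment at which its call begins.
- robot.sign_off(): hands the job in; it is judged then, once.
The state is a dict: "time": time; "qpos": joint angles; "dq": joint speeds; "joint_torque": joint torques, N m; "position": TCP position; "tool_rot": TCP orientation; "contact_force": force on the tool from outside, world axes, zero at the start; "moment": the same for the moment, N m; "gripper_width": opening from 0.0 (shut) to 1.0 (fully open); "finger_force": force on a finger pad.
Only numpy, scipy, OpenCV 4.12 (cv2) and the standard library are available. Lean on these libraries where they do the work, as an engineer would, in place of code of your own. Each camera call takes 0.05 s, during which the arm holds its last target. There are 200 camera calls.

### The job

Lay out the clean bench for spread-plating, clean side left and waste side right as seen from the robot: set the small petri dish centred on the turntable, and stand the small blue-capped diluent bottle to the left of the turntable and the white beaker to its right, each side by side with it (centres in line, neither nearer the robot nor farther) and about 3 cm clear of its disc. Stand the milk carton straight behind the bottle, midway between the bottle and the tube rack. Everything stands upright, and the yoghurt cup, the pile of large dishes, the spray bottle and the marker stay where they are.

Things in the scene. Friction and masses are not known exactly. Their poses are not given: they have to be found in the camera images.
- dish_center (a point): small closed petri dish of amber agar with clear lid: a flat disc 60 mm in diameter, 15 mm high, 30 g, lying on the bench; the point is its centre, 7.5 mm above its underside, z up
- milk_center (a point): white gable-top milk carton with a blue band, standing loose (the others are in the basket far right): 57 x 57 mm, about 0.22 kg, stiff; sides flat and upright up to 68 mm, then a roof sloping to own +x and -x, with a thin fin along own y, top at 106 mm; the +y and -y ends are flat and upright up to 96 mm. Yaw within 0.4 rad. The point is its centre, 53 mm above its underside, z up
- bottle_center (a point): small round glass diluent bottle with a blue cap: body 56 mm in diameter up to 60 mm, then a shoulder and a screw cap 46 mm in diameter from 78 mm up to the top at 105 mm; about 0.22 kg, closed and full. The point is its centre, 52.5 mm above its underside, z up
- beaker_center (a point): white empty plastic beaker for waste: open cylinder 50 mm in outer diameter, 60 mm high, wall 2.5 mm, about 50 g, standing on the bench. The point is its centre, 30 mm above its underside, z up
- turntable_top (a point): plating turntable, fixed to the bench: round steel disc 100 mm in diameter, turning freely on a grey cast foot (92 mm in diameter). The point is the centre of the disc's upper face, 60 mm above the bench. Its axes are parallel to the robot's: x away from the robot (behind), y to the robot's left, z up
- tube_rack: white grid tube rack, fixed to the bench behind and to the left of the turntable: 90 mm deep (own x), 200 mm long (own y), 70 mm high, with four capped tubes up to 134 mm in its back row; its front face, towards the robot, lies 45 mm on the -x side of the origin. Origin: centre of its underside, on the bench; x away from the robot, within about 0.1 rad
- yoghurt: yoghurt cup with red lid, 72 mm in diameter and 66 mm high, standing loose on the bench behind and to the right of the turntable; origin at the centre of its underside; leave alone
- big_dishes: pile of three large petri dishes, 90 mm in diameter, 45 mm high, loose, at the back left; origin at the centre of its underside; leave alone
- spray: clear spray bottle with white head, 64 mm in diameter, 187 mm high, loose, at the back right; origin at the centre of its underside; leave alone
- marker: black and white marker pen, 127 mm long, 16 mm thick, lying loose on the bench just behind the turntable, pointing away from the robot; origin at mid-length on the bench, pen along its own x; leave alone

How it is judged:
By the outcome, as a careful person would: the job done as asked, in the order asked, and still so for the second after the job is handed in, with the robot touching nothing.
It also fails if it takes over 112 s, if anything falls off the work surface, if the arm or the gripper's body presses on something with over 40 N, if the wrist force passes 120 N, or if a joint passes its speed limit or range.

## Working session

There is one attempt and no reset: what is moved stays moved. The work goes in short steps, Python scripts to look and compute and a tool call to move; the robot and the scene stay as the last step left them, time stands still between calls to the robot, and variables do not carry over. Pictures are saved under pics/ and viewed, at most 14 in all, crops included, and the job is handed in when it is done.

Besides the shell and the picture viewer there is one more tool, called after "Call:" by a JSON object that holds its "fn" and its "kwargs", one argument or row to a line. step_arm: Moves the arm, as the interface text tells. Its arguments: {"type":"object","properties":{"increments":{"type":"array","items":{"type":"array","items":{"type":"array","items":{"type":"number"}}}},"squeeze":{"type":"number"}},"required":["increments"]}

```bash
mkdir -p pics; ls; cat > h.py <<'E'
import numpy as np, cv2
from cell import robot
def snap(n):
    s=robot.snapshot(n); cv2.imwrite  # keep
    return s
def save(s,f,crop=None):
    im=s["pixels"][:,:,::-1]
    if crop: im=im[crop[1]:crop[3],crop[0]:crop[2]]
    cv2.imwrite("pics/"+f,im)
def cloud(s):
    z=s["z_map"].astype(float); v,u=np.mgrid[:400,:640]
    K=s["mtx"]; c=np.stack([(u-K[0][2])/K[0][0]*z,(v-K[1][2])/K[1][1]*z,z],-1)
    w=(c-np.array(s["t"]))@np.array(s["R"])
    w[z==0]=np.nan
    return w
E
python3 - <<'E'
from h import *
for n in("scene","top"):
    s=robot.snapshot(n); save(s,n+"0.png"); np.savez(n+"0.npz",**s)
    print(n,-np.array(s["R"]).T@s["t"])
    print(np.nanpercentile(cloud(s).reshape(-1,3),[1,50,99],axis=0).round())
print(robot.grip_point_offset, robot.sense())
E
```

```text
pics
scene [1056.08558989  554.81027258  679.71273555]
[[-1824. -2101.  -757.]
 [  615.  -116.    -0.]
 [ 1518.   619.   354.]]
top [ 353.87957152   -7.01687603 1414.0060386 ]
[[   98. -1281.  -761.]
 [  619.     4.    -0.]
 [ 1710.  1326.   536.]]
18.700000000000003 {'time': 0.1, 'qpos': array([ 1.14430628,  0.70702391, -0.0276171 ,  1.48490037,  0.02198856,
        0.95086397, -0.07549183]), 'dq': array([ 5.42404533e-05, -1.81807372e-03, -5.05507936e-04, -1.33573988e-03,
        9.11874634e-04, -1.23236869e-03,  5.70698840e-04]), 'joint_torque': array([ 1.92509964e-03, -8.84300995e+01,  1.23685576e+00, -2.36449742e+01,
        1.68852060e-02,  5.11235325e-03,  1.04368889e-04]), 'position': array([ 215.75600542, -532.74688559,  208.19609993]), 'tool_rot': array([-3.14069903e+00,  1.43939856e-05,  3.84789998e-01]), 'contact_force': array([-0.67373617,  0.70081941,  0.32165197]), 'moment': array([ 0.04011684, -0.03482602,  0.05050116]), 'finger_force': 0.0, 'gripper_width': 1.0011104629456975}
```

View pics/top0.png

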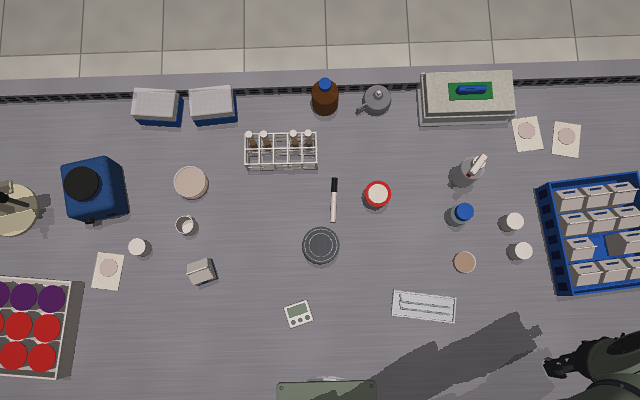

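View pics/scene0.png

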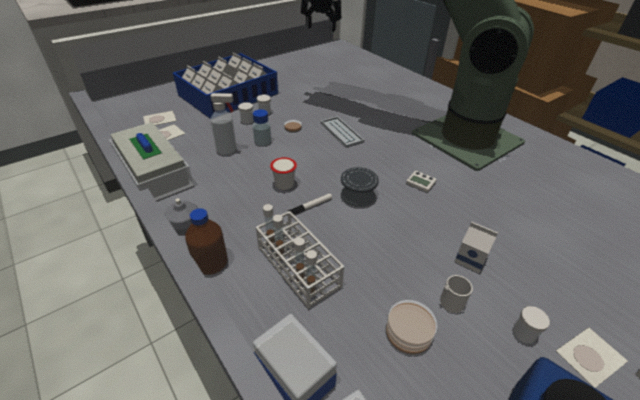

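The top view has robot-left at image left. The turntable is at (320,245), the open beaker at (186,226), milk at (201,271), blue-capped bottle at (463,212), small dish at (465,262), rack at (281,150), marker at (334,200) and yoghurt at (377,194). The scene view confirms these identities.

```bash
python3 - <<'E'
from h import *
s=dict(np.load("top0.npz")); w=cloud(s); s2=dict(np.load("scene0.npz")); w2=cloud(s2)
def circ(name,box,zlo,zhi):
    x0,y0,x1,y1=box; p=w[y0:y1,x0:x1].reshape(-1,3); p=p[(p[:,2]>zlo)&(p[:,2]<zhi)]
    (c,r)=cv2.minEnclosingCircle(p[:,:2].astype(np.float32))
    # second view, points near
    q=w2.reshape(-1,3); q=q[(q[:,2]>zlo)&(q[:,2]<zhi)&(np.hypot(q[:,0]-c[0],q[:,1]-c[1])<r+12)]
    c2=cv2.minEnclosingCircle(q[:,:2].astype(np.float32)) if len(q)>3 else None
    print(name,len(p),np.round(c,1),round(r,1),'med z',np.median(p[:,2]).round(1),'mean',p[:,:2].mean(0).round(1),'| scene',len(q),np.round(c2[0],1) if c2 else '',np.round(c2[1],1) if c2 else '')
circ("turn",(295,222,348,270),52,68)
circ("dish",(448,246,482,278),9,22)
circ("bottlecap",(445,195,482,230),97,113)
circ("beaker",(170,210,202,242),52,68)
circ("yog",(360,178,395,212),58,74)
circ("bigd",(168,160,214,205),38,52)
circ("milk",(183,254,220,288),30,115)
circ("rack70",(238,125,322,175),60,78)
circ("marker",(326,175,342,225),8,24)
circ("spray",(445,145,495,190),20,200)
for n,W,lo,hi,c in(("milkroof",w,60,115,None),("rack",w,60,78,None)):
    box=(183,254,220,288) if n[0]=='m' else (238,125,322,175)
    p=W[box[1]:box[3],box[0]:box[2]].reshape(-1,3);p=p[(p[:,2]>lo)&(p[:,2]<hi)]
    print(n,cv2.minAreaRect(p[:,:2].astype(np.float32)),p.min(0).round(),p.max(0).round())
im=s["pixels"][:,:,::-1]
a=cv2.resize(im[110:300,160:350],None,fx=3.1,fy=3.1,interpolation=cv2.INTER_CUBIC); cv2.imwrite("pics/c1.png",a)
E
```

```text
turn 1073 [490.4   4.6] 49.9 med z 59.8 mean [489.7   4.7] | scene 772 [490.9   4.5] 51.3
dish 369 [ 432.2 -378.5] 40.2 med z 14.1 mean [ 436.2 -387.9] | scene 142 [ 435.  -386.1] 33.6
bottlecap 243 [ 562.4 -374.6] 23.0 med z 103.9 mean [ 562.1 -374. ] | scene 112 [ 561.5 -375.1] 25.7
beaker 81 [558.9 371.3] 27.2 med z 57.8 mean [559.2 371.3] | scene 202 [558.4 371.9] 27.7
yog 537 [ 624.8 -153.9] 36.5 med z 65.3 mean [ 624.3 -154.5] | scene 352 [ 623.7 -152.6] 36.9
bigd 777 [680.8 363.8] 45.8 med z 43.6 mean [679.5 364.3] | scene 1728 [679.8 365.5] 45.5
milk 579 [429.4 323.8] 39.1 med z 78.2 mean [427.8 320.8] | scene 1009 [442.5 330.4] 31.5
rack70 676 [760.7 107.7] 108.7 med z 68.7 mean [756.2 105.6] | scene 1266 [759.5 108.6] 110.1
marker 236 [621.4 -38.5] 64.4 med z 13.8 mean [621.6 -35.4] | scene 227 [621.7 -33.3] 63.5
spray 759 [ 673.7 -396.4] 36.3 med z 117.7 mean [ 667.4 -390.5] | scene 1105 [ 675.4 -394.9] 36.6
milkroof ((429.55914306640625, 325.3451232910156), (57.514617919921875, 58.50634765625), 17.233827590942383) [396. 290.  60.] [463. 359. 109.]
rack ((760.0767211914062, 107.88694763183594), (200.1757049560547, 93.2257308959961), 89.42593383789062) [713.   7.  60.] [806. 208.  78.]
```

View pics/c1.png

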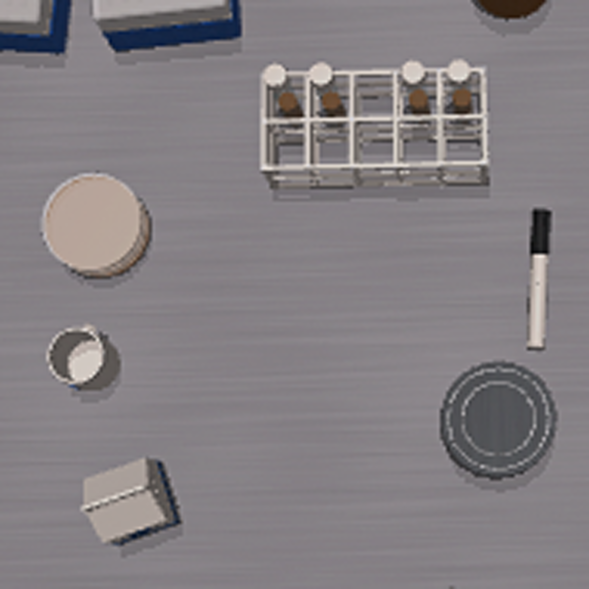

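The disc is at (490.5, 4.6) with top z 60. The dish is at about (435.5,-387), bottle (562,-375), beaker (559,371.5), milk (429.5,325) at yaw 0.30, and rack front at x≈715. All sizes match those given. The beaker has to be placed closing along x, to clear the disc. I'll start with the dish.

Call:
{"fn": "step_arm", "kwargs": {
  "increments": [
    [[0.036,0.024,-0.012,0,0],[0.036,0.024,-0.012,0,0],[0.036,0.024,-0.012,0,0],[0.036,0.024,-0.012,0,0],[0.036,0.024,-0.012,0,0]]
  ],
  "squeeze": 30
}}

```text
time: 0.6
position: [397.0, -411.7, 147.9]
tool_rot: [-3.141, 0.0, 0.385]
contact_force: [0.0, -0.3, 0.3]
gripper_width: 0.999
finger_force: 0.0
```

Call:
{"fn": "step_arm", "kwargs": {
  "increments": [
    [[0.02,0.013,-0.02,0,0],[0.0197,0.013,-0.02,0,0],[0,0,-0.02,0,0],[0,0,0,0,0],[0,0,0,0,0]]
  ]
}}

```text
time: 1.1
position: [435.1, -387.3, 88.9]
tool_rot: [-3.141, 0.0, 0.384]
contact_force: [0.1, -0.9, -0.4]
gripper_width: 0.996
finger_force: 0.0
```

```bash
python3 - <<'E'
from h import *
s=robot.snapshot("wrist"); save(s,"w1.png"); w=cloud(s)
p=w.reshape(-1,3); p=p[(p[:,2]>8)&(p[:,2]<22)&(np.hypot(p[:,0]-435.5,p[:,1]+387)<45)]
print(len(p),cv2.minEnclosingCircle(p[:,:2].astype(np.float32)),p.mean(0))
s=robot.snapshot("top"); im=s["pixels"]; K=s["mtx"];R=s["R"];t=s["t"]
h=cv2.cvtColor(im,cv2.COLOR_RGB2HSV); print(h[262,465],h[240,440])
e=robot.sense(); print(e["position"],e["tool_rot"],e["qpos"])
E
```

```text
3498 ((437.4735107421875, -389.08172607421875), 29.947429656982422) [ 438.68550835 -388.49492084   15.78711933]
[10 46 66] [140   9  83]
[ 435.38487753 -387.66237898   89.61818066] [ 3.14053699e+00 -3.80217382e-04  3.83922451e-01] [ 0.66420187  0.87492397  0.01673468  1.58864945 -0.02020424  0.67708114
 -0.49620975]
```

View pics/w1.png

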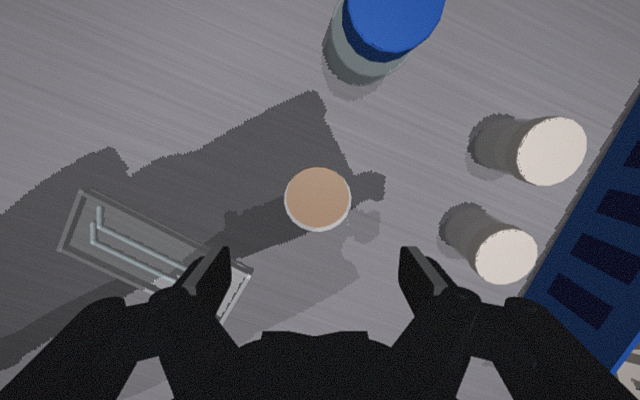

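The wrist view shows the dish at (318,200), radius 30 mm, with the fingers clear of the tray and cups. Next I descend and close.

Call:
{"fn": "step_arm", "kwargs": {
  "increments": [
    [[0.0015,-0.0015,-0.03,0,0],[0,0,-0.03,0,0],[0,0,-0.02,0,0],[0,0,-0.0066,0,0],[0,0,0,0,0]]
  ]
}}

```text
time: 1.7
position: [436.9, -388.7, 2.3]
tool_rot: [-3.141, 0.0, 0.384]
contact_force: [1.0, -0.4, 0.1]
gripper_width: 1.0
finger_force: 0.0
```

Call:
{"fn": "step_arm", "kwargs": {
  "increments": [
    [[0,0,0,0,255],[0,0,0,0,255],[0,0,0,0,255],[0,0,0,0,255],[0,0,0,0,255]]
  ]
}}

```text
time: 2.2
position: [437.1, -388.5, 2.2]
tool_rot: [3.141, -0.0, 0.385]
contact_force: [0.3, 0.2, -0.4]
gripper_width: 0.145
finger_force: 0.0
```

Call:
{"fn": "step_arm", "kwargs": {
  "increments": [
    [[0,0,0,0,255],[0,0,0,0,255],[0,0,0,0,255],[0,0,0,0,255],[0,0,0,0,255]]
  ]
}}

```text
time: 2.7
position: [437.0, -388.4, 1.9]
tool_rot: [-3.141, -0.0, 0.385]
contact_force: [0.1, 0.3, -0.4]
gripper_width: -0.003
finger_force: 0.0
```

```bash
python3 - <<'E'
from h import *
s=robot.snapshot("wrist"); save(s,"w2.png"); w=cloud(s)
p=w.reshape(-1,3); p=p[(p[:,2]>8)&(p[:,2]<24)&(np.hypot(p[:,0]-437,p[:,1]+388)<70)]
print(len(p),cv2.minEnclosingCircle(p[:,:2].astype(np.float32)) if len(p)>3 else "")
E
```

```text
4964 ((437.6805725097656, -388.81072998046875), 29.953109741210938)
```

View pics/w2.png

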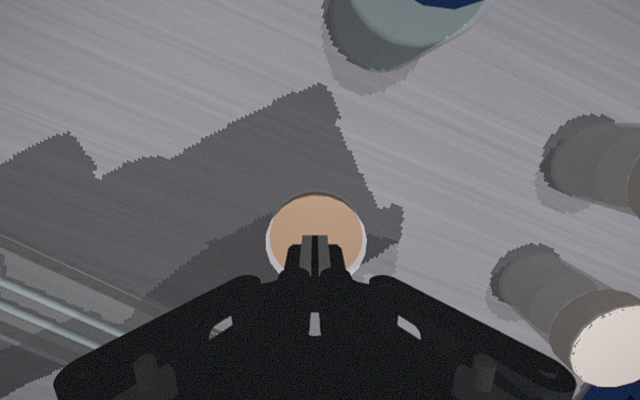

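The wrist view shows the fingers shut above the dish, with tips at (315,236) and the dish undisturbed. The true tip height must differ from the reading, so I'll check it by depth.

```bash
python3 - <<'E'
from h import *
e=robot.sense(); print(e["position"],e["contact_force"],e["gripper_width"],e["tool_rot"],e["qpos"])
s=robot.snapshot("wrist"); w=cloud(s); 
for r in range(226,300,8): print(r,w[r,308].round(1),w[r,322].round(1))
print("campos",-s["R"].T@s["t"])
s=robot.snapshot("scene"); w=cloud(s); save(s,"s2.png",(220,80,380,180))
p=w.reshape(-1,3); q=p[(np.hypot(p[:,0]-437,p[:,1]+388)<15)]
print("scene heights",np.percentile(q[:,2],[1,5,10,25,50,75,90,99]).round(1))
E
```

```text
[ 437.03267887 -388.42747005    1.96156822] [0.41898306 0.09924336 0.06777096] 0.0052477434622587756 [-3.14149096e+00 -4.11162412e-06  3.84777947e-01] [ 0.66653175  1.01683147  0.0109108   1.61776492 -0.0192147   0.50718781
 -0.49694956]
226 [ 446.3 -380.6   15.5] [ 449.2 -388.1   15.3]
234 [ 441.6 -382.4   15.5] [ 444.7 -390.    15.5]
242 [ 447.  -380.8   38.7] [ 449.5 -387.3   38.3]
250 [ 446.5 -381.2   46.2] [ 449.2 -387.3   46.6]
258 [ 446.7 -381.4   54.3] [ 449.4 -386.9   55.1]
266 [ 446.9 -381.4   61.7] [ 449.3 -386.8   62. ]
274 [ 448.6 -381.    70.8] [ 450.5 -386.1   70.6]
282 [ 448.  -381.3   75.4] [ 449.4 -386.4   74.3]
290 [ 445.4 -382.3   76.3] [ 449.  -386.4   79. ]
298 [ 440.1 -384.4   73. ] [ 445.9 -387.7   78.9]
campos [ 503.51217345 -361.36192282  168.13620497]
scene heights [ 12.4  13.6  14.2  34.6  57.2  99.  128.5 137.7]
```

```bash
python3 - <<'E'
from h import *
s=robot.snapshot("scene"); w=cloud(s)
im=s["pixels"][90:160,250:350,::-1]; cv2.imwrite("pics/s3.png",cv2.resize(im,None,fx=7,fy=7,interpolation=cv2.INTER_CUBIC))
# columns of fingertip: lowest gripper pixels (dark) near axis
g=(s["pixels"].max(2)<45)&(np.hypot(w[...,0]-437,w[...,1]+388)<40)&(w[...,2]>10)
v,u=np.nonzero(g); i=np.argsort(w[g][:,2])[:12]; print(w[g][i].round(1), v[i],u[i])
E
```

```text
[[ 441.3 -378.3   35.4]
 [ 439.3 -375.4   36.2]
 [ 449.  -384.5   38.8]
 [ 441.2 -378.3   39.2]
 [ 436.2 -373.9   39.6]
 [ 446.6 -388.    40.2]
 [ 447.8 -380.4   40.4]
 [ 440.2 -373.9   40.9]
 [ 432.3 -373.7   42.1]
 [ 441.2 -378.2   43. ]
 [ 439.3 -375.    43.8]
 [ 430.3 -376.5   43.9]] [120 120 119 119 119 118 119 119 118 118 118 117] [293 294 290 293 295 290 291 294 296 293 294 296]
```

View pics/s3.png

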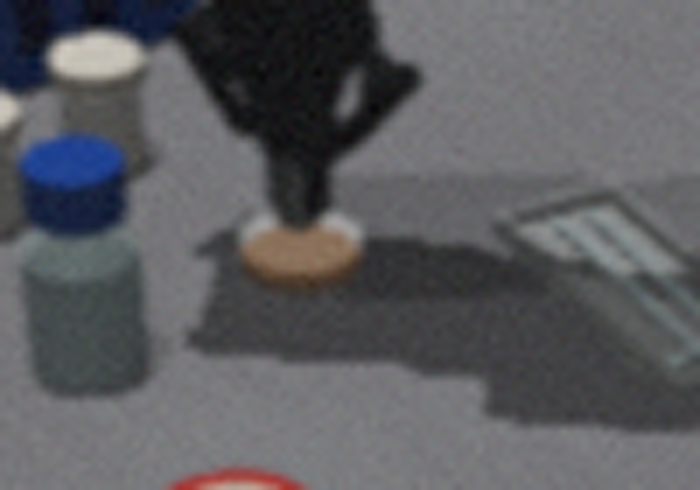

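Both views put the shut tips at about z 33 while the reading says 2, so the real tips sit about 31 mm above the reported TCP (xy agrees). I'll correct for this: reopen, go lower while watching the force, and close again.

Call:
{"fn": "step_arm", "kwargs": {
  "increments": [
    [[0,0,0,0,0],[0,0,0,0,0],[0,0,0,0,0],[0,0,0,0,0],[0,0,0,0,0]]
  ]
}}

```text
time: 3.4
position: [437.1, -388.4, 2.0]
tool_rot: [-3.142, -0.0, 0.385]
contact_force: [0.3, 0.2, -0.4]
gripper_width: 0.849
finger_force: 0.0
```

Call:
{"fn": "step_arm", "kwargs": {
  "increments": [
    [[0.0005,0,0,0,0],[0,0,-0.01,0,0],[0,0,-0.01,0,0],[0,0,-0.01,0,0],[0,0,-0.002,0,0]]
  ]
}}

```text
time: 3.9
position: [436.9, -387.9, -31.7]
tool_rot: [-3.14, 0.001, 0.385]
contact_force: [0.8, 0.2, 0.2]
gripper_width: 1.006
finger_force: 0.0
```

Call:
{"fn": "step_arm", "kwargs": {
  "increments": [
    [[0,0,0,0,255],[0,0,0,0,255],[0,0,0,0,255],[0,0,0,0,255],[0,0,0,0,255]]
  ]
}}

```text
time: 4.4
position: [437.8, -389.0, -27.7]
tool_rot: [3.14, -0.001, 0.384]
contact_force: [-7.1, 4.7, 41.0]
gripper_width: 0.693
finger_force: 35.0
```

The dish is gripped (59 mm) but the tips touched the bench, so they lie about 28 mm above the reported TCP at this opening. I lift now and carry the dish to the turntable, turning so the fingers close along x.

Call:
{"fn": "step_arm", "kwargs": {
  "increments": [
    [[0,0,0.01,0,255],[0,0,0.03,0,255],[0,0,0.04,0,255],[0,0,0.03,0,255],[0,0,0,0,255]]
  ]
}}

```text
time: 4.9
position: [438.9, -389.7, 84.0]
tool_rot: [3.136, -0.003, 0.385]
contact_force: [-0.6, -0.1, -0.6]
gripper_width: 0.688
finger_force: 32.5
```

Call:
{"fn": "step_arm", "kwargs": {
  "increments": [
    [[0.00535,0.0393,0,0.1186,255],[0.00535,0.0393,0,0.1186,255],[0.00535,0.0393,0,0.1186,255],[0.00535,0.0393,0,0.1186,255],[0.00535,0.0393,0,0.1186,255]]
  ]
}}

```text
time: 5.4
position: [464.3, -190.3, 79.9]
tool_rot: [-3.142, -0.0, 0.983]
contact_force: [1.0, -0.3, -0.3]
gripper_width: 0.689
finger_force: 32.6
```

Call:
{"fn": "step_arm", "kwargs": {
  "increments": [
    [[0.00535,0.0393,0,0.1186,255],[0.00535,0.0393,0,0.1186,255],[0.00535,0.0393,0,0.1186,255],[0.00535,0.0393,0,0.1186,255],[0.00535,0.0393,0,0.1186,255]]
  ]
}}

```text
time: 5.9
position: [491.0, 6.2, 79.8]
tool_rot: [-3.142, -0.0, 1.576]
contact_force: [0.5, 0.1, -0.8]
gripper_width: 0.689
finger_force: 32.6
```

```bash
python3 - <<'E'
from h import *
s=robot.snapshot("wrist"); save(s,"w4.png"); w=cloud(s); e=robot.sense(); p0=e["position"]; print(p0,e["tool_rot"],e["gripper_width"],e["finger_force"],e["qpos"])
p=w.reshape(-1,3); q=p[(np.hypot(p[:,0]-p0[0],p[:,1]-p0[1])<40)&(p[:,2]>75)&(p[:,2]<140)]
h,b=np.histogram(q[:,2],bins=np.arange(75,145,5)); print(h)
E
```

```text
[491.8607862   13.31979447  79.91545875] [ 3.14042054 -0.00420296  1.58997817] 0.6836617401018507 32.56378412246704 [-9.25718548e-05  7.98608384e-01 -1.60598284e-01  1.92301967e+00
  2.63470347e-01  4.38211322e-01 -3.32845601e-01]
[    0     0     0     0     0     0    38   364   499 10874   395   448
   491]
```

View pics/w4.png

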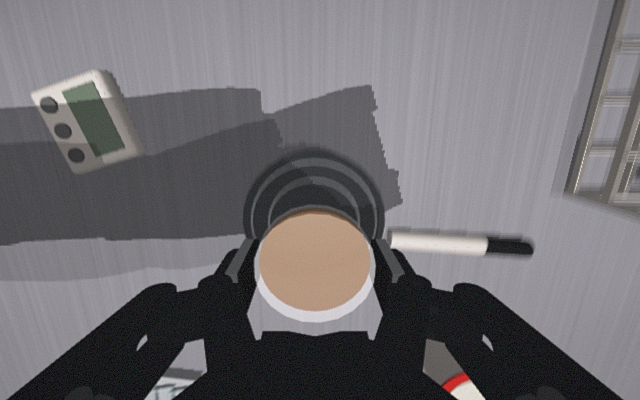

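The dish is held level at (315,260), with the disc right below it. I'll lower part way, settle, then measure the dish against the disc.

Call:
{"fn": "step_arm", "kwargs": {
  "increments": [
    [[0,0,-0.02,0,255],[0,0,-0.01,0,255],[0,0,0,0,255],[0,0,0,0,255],[0,0,0,0,255]]
  ]
}}

```text
time: 6.45
position: [491.2, 4.2, 50.5]
tool_rot: [3.141, -0.0, 1.57]
contact_force: [0.4, 1.0, -0.1]
gripper_width: 0.69
finger_force: 32.6
```

```bash
python3 - <<'E'
from h import *
s=robot.snapshot("wrist"); w=cloud(s); e=robot.sense(); print(e["position"],e["tool_rot"])
px=s["pixels"].astype(int); p=w
m=(px[...,0]>px[...,2]*1.25)&(w[...,2]>80)&(w[...,2]<105)
q=w[m]; print(m.sum(),np.median(q[:,2]),cv2.minEnclosingCircle(q[:,:2].astype(np.float32)))
s=robot.snapshot("top"); w=cloud(s)[222:272,295:350].reshape(-1,3)
q=w[(w[:,2]>52)&(w[:,2]<68)]; print(len(q))
E
```

```text
[491.28013539   4.29662258  50.49869777] [ 3.14095021e+00 -2.80254558e-05  1.57010905e+00]
8966 93.99055246609382 ((493.33782958984375, 11.624120712280273), 40.4018440246582)
0
```

Call:
{"fn": "step_arm", "kwargs": {
  "increments": [
    [[-0.0005,0,-0.01,0,255],[0,0,-0.006,0,255],[0,0,-0.002,0,255],[0,0,0,0,255],[0,0,0,0,255]]
  ]
}}

```text
time: 7.05
position: [490.4, 4.5, 32.4]
tool_rot: [3.142, 0.0, 1.571]
contact_force: [-4.9, 0.9, 27.3]
gripper_width: 0.689
finger_force: 47.7
```

Call:
{"fn": "step_arm", "kwargs": {
  "increments": [
    [[0,0,0,0,140],[0,0,0,0,60],[0,0,0,0,0],[0,0,0,0,0],[0,0,0,0,0]]
  ]
}}

```text
time: 7.55
position: [490.5, 4.6, 31.7]
tool_rot: [-3.141, 0.0, 1.571]
contact_force: [-0.4, -0.7, -0.2]
gripper_width: 0.999
finger_force: 0.0
```

Call:
{"fn": "step_arm", "kwargs": {
  "increments": [
    [[0,0,0.02,0,0],[0,0,0.04,0,0],[0,0,0.04,0,0],[0,0,0.04,0,0],[0,0,0,0,0]]
  ]
}}

```text
time: 8.05
position: [492.1, 4.6, 176.0]
tool_rot: [3.135, -0.0, 1.57]
contact_force: [0.9, -0.4, -2.0]
gripper_width: 1.003
finger_force: 0.0
```

```bash
cat >> h.py <<'E'
def circ(w,c,rad,zlo,zhi,tag=""):
    p=w.reshape(-1,3); p=p[(p[:,2]>zlo)&(p[:,2]<zhi)&(np.hypot(p[:,0]-c[0],p[:,1]-c[1])<rad)]
    if len(p)<4: print(tag,"few"); return
    cc,r=cv2.minEnclosingCircle(p[:,:2].astype(np.float32)); print(tag,len(p),np.round(cc,1),round(r,1),"z",np.median(p[:,2]).round(1))
E
python3 - <<'E'
from h import *
for n in("wrist","scene"):
    w=cloud(robot.snapshot(n))
    circ(w,(490.5,4.6),60,52,66,n+" disc"); circ(w,(490.5,4.6),48,70,83,n+" dish")
    circ(w,(562,-375),40,95,112,n+" cap")
e=robot.sense(); print(e["position"],e["tool_rot"],e["qpos"])
E
```

```text
wrist disc 4294 [491.3   4.6] 49.7 z 61.3
wrist dish 2851 [491.5   3.7] 29.9 z 75.9
wrist cap few
scene disc 465 [489.8   6.2] 51.5 z 59.6
scene dish 282 [490.2   6.1] 31.2 z 74.3
scene cap 122 [ 563.8 -373.7] 25.2 z 103.7
[490.71852931   4.45959976 172.30510357] [3.14052394e+00 2.64580484e-05 1.57049342e+00] [ 0.05309752  0.64098366 -0.22279394  1.83295536  0.20951309  0.68936686
 -0.28932202]
```

The dish is centred on the disc to within about 1 mm in both views. The bottle is next.

Call:
{"fn": "step_arm", "kwargs": {
  "increments": [
    [[0.0072,-0.0379,0,0,0],[0.0072,-0.0379,0,0,0],[0.0072,-0.0379,0,0,0],[0.0072,-0.0379,0,0,0],[0.0072,-0.0379,0,0,0]]
  ]
}}

```text
time: 8.65
position: [526.1, -186.4, 170.5]
tool_rot: [-3.139, -0.001, 1.571]
contact_force: [0.4, 0.8, -0.1]
gripper_width: 1.0
finger_force: 0.0
```

Call:
{"fn": "step_arm", "kwargs": {
  "increments": [
    [[0.0072,-0.0379,0,0,0],[0.0072,-0.0379,0,0,0],[0.0072,-0.0379,0,0,0],[0.0072,-0.0379,0,0,0],[0.0072,-0.0379,0,0,0]]
  ]
}}

```text
time: 9.15
position: [562.1, -375.8, 170.2]
tool_rot: [-3.14, -0.001, 1.571]
contact_force: [1.7, 0.6, 0.2]
gripper_width: 1.003
finger_force: 0.0
```

Call:
{"fn": "step_arm", "kwargs": {
  "increments": [
    [[0,0,-0.02,0,0],[0,0,-0.02,0,0],[0,0,-0.01,0,0],[0,0,0,0,0],[0,0,0,0,0]]
  ]
}}

```text
time: 9.65
position: [562.7, -374.3, 122.2]
tool_rot: [-3.141, 0.0, 1.571]
contact_force: [0.2, 0.4, 0.5]
gripper_width: 1.001
finger_force: 0.0
```

```bash
python3 - <<'E'
from h import *
e=robot.sense(); print(e["position"],e["tool_rot"],e["qpos"])
for n in("wrist","top"):
    s=robot.snapshot(n); w=cloud(s); circ(w,(562,-375),40,95,112,n+" cap")
    if n=="wrist": save(s,"w5.png"); 
E
```

```text
[ 562.71298235 -374.31741029  122.18836232] [-3.14149522e+00  8.97782987e-05  1.57105745e+00] [ 0.64988646  0.97614513 -0.28098562  1.15661238  0.2691598   1.0436654
  0.35194378]
wrist cap 3329 [ 564.1 -375.1] 23.0 z 105.8
top cap 231 [ 562.2 -374.1] 22.8 z 103.6
```

View pics/w5.png

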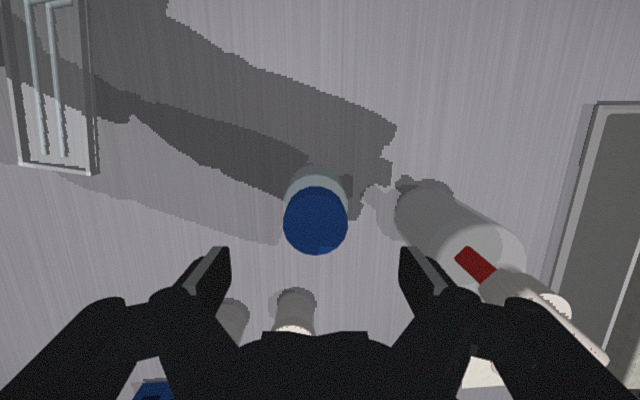

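The wrist view shows the cap centred ahead of the open fingers (315,220). The spray nozzle (475,265) is close to the right finger, so I'll measure its clearance.

```bash
python3 - <<'E'
from h import *
for f in ("top0","scene0"):
    w=cloud(dict(np.load(f+".npz"))).reshape(-1,3)
    for z in (60,100,130,160,175):
        p=w[(w[:,2]>z)&(w[:,2]<z+(15))&(np.hypot(w[:,0]-675,w[:,1]+395)<90)&(np.hypot(w[:,0]-562,w[:,1]+375)>40)]
        if len(p): print(f,z,len(p),p.min(0).round(),p.max(0).round())
E
```

```text
top0 60 42 [ 646. -415.   60.] [ 696. -371.   73.]
top0 100 113 [ 645. -432.  100.] [ 709. -371.  115.]
top0 130 27 [ 645. -414.  130.] [ 689. -375.  145.]
top0 160 49 [ 641. -419.  161.] [ 692. -371.  174.]
top0 175 174 [ 641. -418.  175.] [ 695. -372.  190.]
scene0 60 93 [ 648. -413.   60.] [ 711. -369.   75.]
scene0 100 130 [ 648. -416.  100.] [ 710. -368.  115.]
scene0 130 65 [ 647. -412.  130.] [ 694. -374.  145.]
scene0 160 97 [ 643. -407.  160.] [ 696. -367.  175.]
scene0 175 125 [ 643. -419.  175.] [ 696. -369.  187.]
```

The nozzle is at x≥641, which is tight for the open linkage. I'll turn the gripper by +0.7 rad, away from the spray, then descend.

Call:
{"fn": "step_arm", "kwargs": {
  "increments": [
    [[0.0005,0,0,0.14,0],[0,0,0,0.14,0],[0,0,0,0.14,0],[0,0,0,0.14,0],[0,0,0,0.14,0]]
  ]
}}

```text
time: 10.25
position: [563.3, -374.6, 122.9]
tool_rot: [3.142, 0.001, 2.276]
contact_force: [-0.0, -0.0, -0.3]
gripper_width: 0.997
finger_force: 0.0
```

Call:
{"fn": "step_arm", "kwargs": {
  "increments": [
    [[0,0,-0.025,0,0],[0,0,-0.025,0,0],[0,0,-0.015,0,0],[0,0,-0.006,0,0],[0,0,0,0,0]]
  ]
}}

```text
time: 10.75
position: [563.1, -374.4, 51.0]
tool_rot: [-3.141, -0.0, 2.271]
contact_force: [-0.4, 0.2, -0.3]
gripper_width: 0.998
finger_force: 0.0
```

Call:
{"fn": "step_arm", "kwargs": {
  "increments": [
    [[0,0,0,0,255],[0,0,0,0,255],[0,0,0,0,255],[0,0,0,0,255],[0,0,0,0,255]]
  ],
  "squeeze": 60
}}

```text
time: 11.25
position: [563.4, -374.8, 52.0]
tool_rot: [3.141, 0.001, 2.271]
contact_force: [-2.2, 0.1, 8.8]
gripper_width: 0.517
finger_force: 60.4
```

Call:
{"fn": "step_arm", "kwargs": {
  "increments": [
    [[0,0,0.02,0,255],[0,0,0.03,0,255],[0,0,0.03,0,255],[0,0,0.03,0,255],[0,0,0.01,0,255]]
  ]
}}

```text
time: 11.75
position: [563.9, -374.8, 174.1]
tool_rot: [3.14, 0.003, 2.271]
contact_force: [-0.5, -0.4, -2.1]
gripper_width: 0.529
finger_force: 61.6
```

Call:
{"fn": "step_arm", "kwargs": {
  "increments": [
    [[-0.004,0.025,0,-0.05,255],[-0.006,0.042,0,-0.05,255],[-0.006,0.042,0,-0.05,255],[-0.006,0.042,0,-0.05,255],[-0.006,0.042,0,-0.05,255]]
  ]
}}

```text
time: 12.25
position: [534.2, -179.9, 170.5]
tool_rot: [-3.141, -0.001, 2.018]
contact_force: [1.4, -0.4, -1.4]
gripper_width: 0.517
finger_force: 61.7
```

Call:
{"fn": "step_arm", "kwargs": {
  "increments": [
    [[-0.006,0.042,0,-0.05,255],[-0.006,0.042,0,-0.05,255],[-0.006,0.042,0,-0.05,255],[-0.006,0.042,0,-0.05,255],[-0.006,0.042,0,-0.05,255]]
  ]
}}

```text
time: 12.75
position: [504.3, 30.1, 170.6]
tool_rot: [-3.141, -0.0, 1.768]
contact_force: [0.6, 0.0, -1.5]
gripper_width: 0.521
finger_force: 61.7
```

Call:
{"fn": "step_arm", "kwargs": {
  "increments": [
    [[-0.006,0.042,0,-0.1,255],[-0.0085,0.0421,0,-0.1,255],[0,0,0,0,255],[0,0,0,0,255],[0,0,0,0,255]]
  ]
}}

```text
time: 13.25
position: [490.6, 111.6, 170.7]
tool_rot: [-3.141, 0.001, 1.57]
contact_force: [-1.2, -0.2, -1.7]
gripper_width: 0.517
finger_force: 61.7
```

```bash
python3 - <<'E'
from h import *
e=robot.sense(); print(e["position"],e["tool_rot"],e["gripper_width"],e["qpos"])
s=robot.snapshot("scene"); w=cloud(s); save(s,"s6.png",(250,100,550,320)); circ(w,(490.5,112.6),40,125,185,"body")
circ(w,(490.5,4.6),48,70,83,"dish")
E
```

```text
[490.59689362 111.57947621 170.6876949 ] [-3.14110907e+00  6.59978483e-04  1.57034156e+00] 0.5168827159301733 [-0.17950297  0.65808045 -0.19175524  1.7917151   0.18061366  0.70949943
 -0.47010655]
body 560 [492.4 113.9] 27.8 z 158.4
dish 282 [490.9   4.7] 30.6 z 74.2
```

View pics/s6.png

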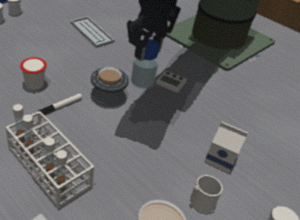

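The bottle is held upright at the target spot. Lower and release.

Call:
{"fn": "step_arm", "kwargs": {
  "increments": [
    [[0,0.0008,-0.03,0,255],[0,0,-0.035,0,255],[0,0,-0.03,0,255],[0,0,-0.015,0,255],[0,0,-0.006,0,255]]
  ]
}}

```text
time: 13.8
position: [490.1, 112.3, 53.6]
tool_rot: [-3.14, 0.001, 1.57]
contact_force: [0.1, 0.9, -0.5]
gripper_width: 0.521
finger_force: 61.8
```

Call:
{"fn": "step_arm", "kwargs": {
  "increments": [
    [[0,0,-0.002,0,255],[0,0,-0.001,0,255],[0,0,0,0,255],[0,0,0,0,255],[0,0,0,0,255]]
  ]
}}

```text
time: 14.3
position: [490.7, 113.5, 52.4]
tool_rot: [3.141, -0.0, 1.571]
contact_force: [-0.1, -0.6, -2.2]
gripper_width: 0.524
finger_force: 61.8
```

Call:
{"fn": "step_arm", "kwargs": {
  "increments": [
    [[0,0,-0.001,0,255],[0,0,0,0,255],[0,0,0,0,120],[0,0,0,0,60],[0,0,0,0,0]]
  ]
}}

```text
time: 14.8
position: [490.6, 113.5, 51.1]
tool_rot: [3.141, -0.0, 1.571]
contact_force: [0.0, -0.3, 0.6]
gripper_width: 0.851
finger_force: 0.0
```

Call:
{"fn": "step_arm", "kwargs": {
  "increments": [
    [[0,0,0,0,0],[0,0,0,0,0],[0,0,0.02,0,0],[0,0,0.03,0,0],[0,0,0.04,0,0]]
  ]
}}

```text
time: 15.3
position: [489.8, 113.3, 141.2]
tool_rot: [-3.139, 0.001, 1.571]
contact_force: [-0.1, -0.9, 1.3]
gripper_width: 1.001
finger_force: 0.0
```

Call:
{"fn": "step_arm", "kwargs": {
  "increments": [
    [[0,0,0.03,0,0],[0,0,0,0,0],[0,0,0,0,0],[0,0,0,0,0],[0,0,0,0,0]]
  ]
}}

```text
time: 15.8
position: [490.1, 113.4, 170.1]
tool_rot: [-3.14, 0.0, 1.571]
contact_force: [0.3, 0.5, -0.2]
gripper_width: 1.0
finger_force: 0.0
```

```bash
python3 - <<'E'
from h import *
e=robot.sense(); print(e["position"],e["tool_rot"])
for n in("wrist","scene"):
    w=cloud(robot.snapshot(n)); circ(w,(490.5,112.6),45,97,112,n+" cap"); circ(w,(490.5,4.6),48,70,83,n+" dish"); circ(w,(490.5,4.6),58,54,66,n+" disc"); circ(w,(559,371.5),40,52,66,n+" beaker")
E
```

```text
[490.14609201 113.41016628 170.11773504] [-3.13996593e+00  3.88385387e-04  1.57086885e+00]
wrist cap 2186 [491.  113.3] 22.9 z 105.8
wrist dish 2261 [491.5   3.8] 30.2 z 75.9
wrist disc 3296 [492.    4.6] 50.4 z 61.2
wrist beaker few
scene cap 223 [490.9 113.2] 24.3 z 103.8
scene dish 280 [491.6   4. ] 31.6 z 74.2
scene disc 448 [491.3   4.4] 52.0 z 59.4
scene beaker 208 [558.3 372. ] 27.2 z 57.9
```

The bottle stands at (491,113.2), in line with the disc and about 30 mm clear. The beaker is next.

Call:
{"fn": "step_arm", "kwargs": {
  "increments": [
    [[0.0097,0.0369,0,0,0],[0.0097,0.0369,0,0,0],[0.0097,0.0369,0,0,0],[0.0097,0.0369,0,0,0],[0.0097,0.0369,0,0,0]]
  ],
  "squeeze": 20
}}

```text
time: 16.4
position: [539.1, 299.5, 170.5]
tool_rot: [-3.141, 0.0, 1.571]
contact_force: [0.4, -1.4, -0.3]
gripper_width: 0.996
finger_force: 0.0
```

Call:
{"fn": "step_arm", "kwargs": {
  "increments": [
    [[0.0097,0.0369,-0.02,0,0],[0.01,0.0369,-0.03,0,0],[0,0,-0.03,0,0],[0,0,0,0,0],[0,0,0,0,0]]
  ]
}}

```text
time: 16.9
position: [558.9, 371.1, 91.5]
tool_rot: [-3.141, 0.001, 1.57]
contact_force: [-0.0, -0.2, 0.8]
gripper_width: 0.995
finger_force: 0.0
```

```bash
python3 - <<'E'
from h import *
e=robot.sense(); print(e["position"],e["tool_rot"],e["qpos"])
s=robot.snapshot("wrist"); w=cloud(s); save(s,"w7.png"); circ(w,(559,371.5),40,50,68,"beaker")
E
```

```text
[558.93454714 371.10974988  91.49750415] [-3.14133309e+00  6.18915403e-04  1.57017672e+00] [-0.57405704  0.99722106 -0.1477556   1.20937839  0.15344724  0.94620263
 -0.74553761]
beaker 1276 [559.7 371.4] 27.6 z 60.0
```

View pics/w7.png

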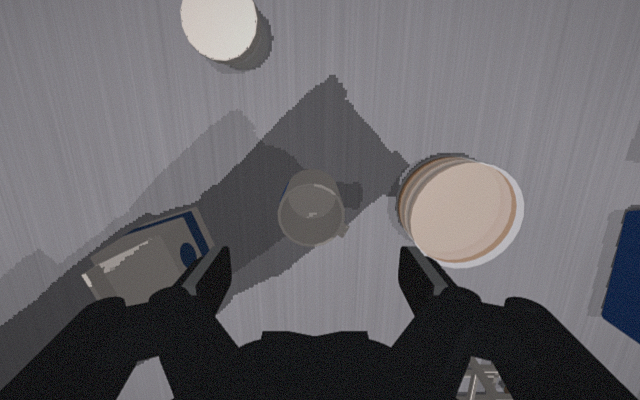

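The wrist view shows the open beaker at (311,213), with its spout toward the lower right. Carton and big dishes are both clear of the fingers. I descend and grip.

Call:
{"fn": "step_arm", "kwargs": {
  "increments": [
    [[-0.0005,0.001,-0.03,0,0],[0,0,-0.03,0,0],[0,0,-0.025,0,0],[0,0,-0.011,0,0],[0,0,0,0,0]]
  ]
}}

```text
time: 17.45
position: [558.5, 372.4, -4.7]
tool_rot: [-3.141, 0.0, 1.57]
contact_force: [0.3, 0.4, 1.1]
gripper_width: 0.998
finger_force: 0.0
```

Call:
{"fn": "step_arm", "kwargs": {
  "increments": [
    [[0,0,0,0,255],[0,0,0,0,255],[0,0,0,0,255],[0,0,0,0,255],[0,0,0,0,255]]
  ]
}}

```text
time: 17.95
position: [558.9, 373.2, -3.5]
tool_rot: [3.14, -0.001, 1.571]
contact_force: [-1.4, -1.9, 10.5]
gripper_width: 0.585
finger_force: 19.2
```

Call:
{"fn": "step_arm", "kwargs": {
  "increments": [
    [[0,0,0.02,0,255],[0,0,0.04,0,255],[0,0,0.04,0,255],[0,0,0.04,0,255],[0,0,0.02,0,255]]
  ]
}}

```text
time: 18.45
position: [559.1, 373.4, 159.4]
tool_rot: [3.138, -0.003, 1.571]
contact_force: [-0.4, 0.1, -0.6]
gripper_width: 0.58
finger_force: 21.3
```

Call:
{"fn": "step_arm", "kwargs": {
  "increments": [
    [[-0.006,-0.043,0,0,255],[-0.006,-0.043,0,0,255],[-0.006,-0.043,0,0,255],[-0.006,-0.043,0,0,255],[-0.006,-0.043,0,0,255]]
  ]
}}

```text
time: 18.95
position: [527.9, 156.2, 155.8]
tool_rot: [3.141, -0.0, 1.571]
contact_force: [2.3, 0.4, -1.2]
gripper_width: 0.583
finger_force: 21.3
```

Call:
{"fn": "step_arm", "kwargs": {
  "increments": [
    [[-0.006,-0.043,0,0,255],[-0.006,-0.043,0,0,255],[-0.006,-0.043,0,0,255],[-0.006,-0.043,0,0,255],[-0.006,-0.043,0,0,255]]
  ]
}}

```text
time: 19.45
position: [498.0, -59.0, 155.7]
tool_rot: [3.141, 0.0, 1.571]
contact_force: [1.0, -1.4, -1.3]
gripper_width: 0.581
finger_force: 21.3
```

Call:
{"fn": "step_arm", "kwargs": {
  "increments": [
    [[-0.0075,-0.043,0,0,255],[0,0,-0.02,0,255],[0,0,-0.02,0,255],[0,0,0,0,255],[0,0,0,0,255]]
  ]
}}

```text
time: 19.95
position: [490.9, -100.1, 115.7]
tool_rot: [3.141, 0.0, 1.571]
contact_force: [0.1, -0.1, 0.4]
gripper_width: 0.587
finger_force: 21.3
```

```bash
python3 - <<'E'
from h import *
e=robot.sense(); print(e["position"],e["tool_rot"],e["gripper_width"])
for n in ("wrist","scene"):
    w=cloud(robot.snapshot(n)); p=w.reshape(-1,3); p=p[np.hypot(p[:,0]-490.7,p[:,1]+100.4)<35]; print(n,np.percentile(p[:,2],[1,3,10,50]).round())
    circ(w,(490.7,-100.4),32,125,177,n)
    circ(w,(490.7,-100.4),33,165,182,n+" rim")
E
```

```text
[ 490.94013636 -100.06052759  115.72557184] [3.14135479e+00 9.56195896e-05 1.57111050e+00] 0.5870971478395139
wrist [  0.   1. 123. 197.]
wrist 10125 [490.7 -94.2] 30.3 z 159.0
wrist rim 6398 [491.  -97.5] 31.9 z 175.6
scene [ -3.  -2.  -1. 178.]
scene 372 [491.9 -94.8] 31.4 z 156.8
scene rim 168 [491.  -94.5] 31.3 z 173.1
```

Call:
{"fn": "step_arm", "kwargs": {
  "increments": [
    [[0,0,-0.035,0,255],[0,0,-0.035,0,255],[0,0,-0.03,0,255],[0,0,-0.014,0,255],[0,0,-0.004,0,255]]
  ]
}}

```text
time: 20.55
position: [490.6, -100.0, -3.6]
tool_rot: [-3.14, 0.0, 1.571]
contact_force: [-7.8, -0.1, 23.1]
gripper_width: 0.583
finger_force: 23.4
```

Call:
{"fn": "step_arm", "kwargs": {
  "increments": [
    [[0,0,-0.001,0,255],[0,0,0,0,255],[0,0,0,0,255],[0,0,0,0,120],[0,0,0,0,60]]
  ]
}}

```text
time: 21.05
position: [490.9, -100.3, -3.7]
tool_rot: [3.141, 0.0, 1.571]
contact_force: [-0.6, -1.2, 0.0]
gripper_width: 0.737
finger_force: 0.0
```

Call:
{"fn": "step_arm", "kwargs": {
  "increments": [
    [[0,0,0,0,0],[0,0,0,0,0],[0,0,0,0,0],[0,0,0.03,0,0],[0,0,0.04,0,0]]
  ]
}}

```text
time: 21.55
position: [489.8, -99.9, 65.7]
tool_rot: [-3.139, -0.0, 1.571]
contact_force: [1.1, 0.1, 0.7]
gripper_width: 1.0
finger_force: 0.0
```

Call:
{"fn": "step_arm", "kwargs": {
  "increments": [
    [[0,0,0.04,0,0],[0,0,0.04,0,0],[0,0,0.025,0,0],[0,0,0,0,0],[0,0,0,0,0]]
  ]
}}

```text
time: 22.05
position: [490.7, -100.3, 170.9]
tool_rot: [3.141, 0.0, 1.571]
contact_force: [-0.4, 0.3, -0.4]
gripper_width: 1.004
finger_force: 0.0
```

```bash
python3 - <<'E'
from h import *
e=robot.sense(); print(e["position"],e["tool_rot"],e["qpos"])
for n in("wrist","scene"):
    s=robot.snapshot(n); w=cloud(s); circ(w,(490.5,-100),45,52,66,n+" beaker rim"); circ(w,(490.5,-100),45,25,45,n+" beaker body")
    circ(w,(490.5,4.6),48,70,83,n+" dish"); circ(w,(490.5,112.6),45,97,112,n+" cap")
    if n=="wrist": save(s,"w8.png")
E
```

```text
[ 490.68255157 -100.33778338  170.91020077] [3.14132982e+00 1.84944502e-04 1.57065826e+00] [ 0.28646291  0.65870621 -0.26364393  1.79897927  0.24583424  0.71565088
 -0.11106596]
wrist beaker rim 576 [ 494.4 -102.4] 27.3 z 60.4
wrist beaker body 364 [491.7 -99.6] 24.6 z 35.1
wrist dish 4099 [491.6   3.5] 29.9 z 75.9
wrist cap few
scene beaker rim 104 [ 492.4 -101.6] 27.4 z 57.1
scene beaker body 150 [ 491.8 -100.2] 26.9 z 36.0
scene dish 279 [490.1   4.3] 31.4 z 74.2
scene cap 223 [489.5 114.2] 23.9 z 104.0
```

View pics/w8.png

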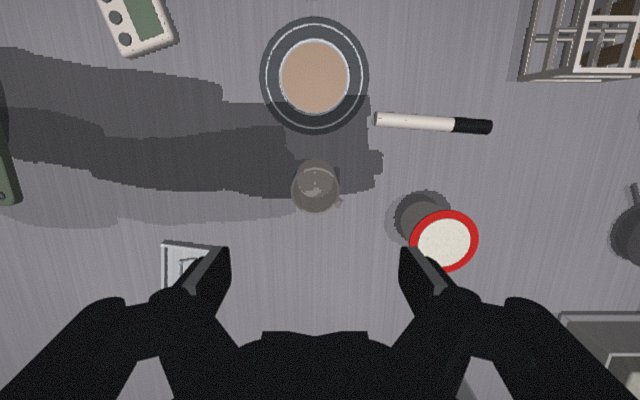

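The beaker stands at about (491.5,-100), and dish and bottle are unchanged. The milk carton is last.

Call:
{"fn": "step_arm", "kwargs": {
  "increments": [
    [[-0.0056,0.0387,0,-0.1155,0],[-0.0056,0.0387,0,-0.1155,0],[-0.0056,0.0387,0,-0.1155,0],[-0.0056,0.0387,0,-0.1155,0],[-0.0056,0.0387,0,-0.1155,0]]
  ],
  "squeeze": 50
}}

```text
time: 22.65
position: [462.0, 94.7, 170.1]
tool_rot: [-3.141, 0.001, 0.988]
contact_force: [1.2, 0.2, -0.2]
gripper_width: 1.006
finger_force: 0.0
```

Call:
{"fn": "step_arm", "kwargs": {
  "increments": [
    [[-0.0056,0.0387,0,-0.1155,0],[-0.0056,0.0387,0,-0.1155,0],[-0.0056,0.0387,0,-0.1155,0],[-0.0056,0.0387,0,-0.1155,0],[-0.0056,0.0387,0,-0.1155,0]]
  ]
}}

```text
time: 23.15
position: [433.9, 288.2, 170.0]
tool_rot: [3.141, 0.001, 0.411]
contact_force: [0.1, -0.8, -0.5]
gripper_width: 1.001
finger_force: 0.0
```

Call:
{"fn": "step_arm", "kwargs": {
  "increments": [
    [[-0.0052,0.0386,0,-0.116,0],[0,0,-0.02,0,0],[0,0,-0.02,0,0],[0,0,0,0,0],[0,0,0,0,0]]
  ]
}}

```text
time: 23.65
position: [429.5, 325.0, 130.8]
tool_rot: [3.141, 0.001, 0.3]
contact_force: [-0.8, -0.9, 0.1]
gripper_width: 1.001
finger_force: 0.0
```

```bash
python3 - <<'E'
from h import *
e=robot.sense(); print(e["position"],e["tool_rot"],e["qpos"])
s=robot.snapshot("wrist"); w=cloud(s); save(s,"w9.png")
p=w.reshape(-1,3); p=p[np.hypot(p[:,0]-429.5,p[:,1]-325.3)<55]
for lo,hi in((60,115),(75,115),(100,113)):
    q=p[(p[:,2]>lo)&(p[:,2]<hi)]; print(lo,len(q),cv2.minAreaRect(q[:,:2].astype(np.float32)),q[:,2].max())
E
```

```text
[429.50398829 325.02896193 130.81113572] [3.14086833e+00 9.26317601e-04 2.99539651e-01] [-0.82249954  0.77362496  0.2184254   1.71934723 -0.24374317  0.67637048
 -1.74454664]
60 4793 ((429.7763977050781, 325.4152526855469), (57.591224670410156, 56.573577880859375), 18.087858200073242) 108.62428519427084
75 3777 ((430.3866882324219, 325.5718994140625), (46.695884704589844, 56.81106948852539), 18.841453552246094) 108.62428519427084
100 554 ((429.8086242675781, 325.55560302734375), (3.898188591003418, 55.85416793823242), 17.91551399230957) 108.62428519427084
```

View pics/w9.png

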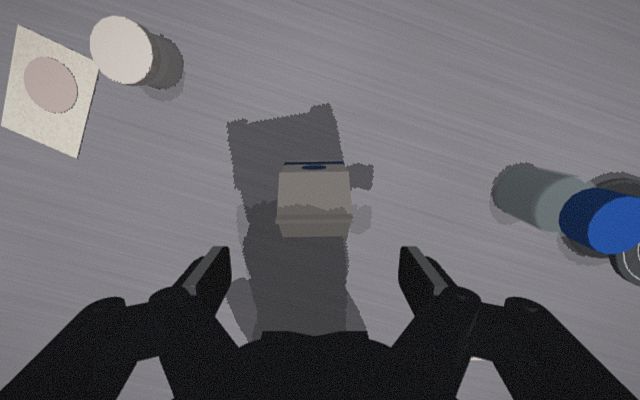

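The carton's fin runs 0.31 rad off, between the fingers at (315,205). I descend and grip its flat y ends.

Call:
{"fn": "step_arm", "kwargs": {
  "increments": [
    [[0.0003,0.0003,-0.03,0.013,0],[0,0,-0.035,0,0],[0,0,-0.03,0,0],[0,0,-0.012,0,0],[0,0,0,0,0]]
  ]
}}

```text
time: 24.2
position: [429.8, 325.4, 23.7]
tool_rot: [3.141, 0.001, 0.312]
contact_force: [-0.2, -0.2, -0.3]
gripper_width: 1.003
finger_force: 0.0
```

Call:
{"fn": "step_arm", "kwargs": {
  "increments": [
    [[0,0,0,0,255],[0,0,0,0,255],[0,0,0,0,255],[0,0,0,0,255],[0,0,0,0,255]]
  ]
}}

```text
time: 24.7
position: [430.5, 326.0, 25.5]
tool_rot: [-3.141, -0.002, 0.313]
contact_force: [-1.0, -2.4, 10.7]
gripper_width: 0.655
finger_force: 51.7
```

Call:
{"fn": "step_arm", "kwargs": {
  "increments": [
    [[0,0,0.02,0,255],[0,0,0.04,0,255],[0,0,0.04,0,255],[0,0,0.04,0,255],[0,0,0,0,255]]
  ]
}}

```text
time: 25.2
position: [431.4, 326.7, 169.2]
tool_rot: [-3.139, -0.007, 0.313]
contact_force: [0.1, -0.3, -4.4]
gripper_width: 0.659
finger_force: 55.3
```

Call:
{"fn": "step_arm", "kwargs": {
  "increments": [
    [[0.0267,-0.0303,0,-0.045,255],[0.0267,-0.0303,0,-0.045,255],[0.0267,-0.0303,0,-0.045,255],[0.0267,-0.0303,0,-0.045,255],[0.0267,-0.0303,0,-0.045,255]]
  ]
}}

```text
time: 25.7
position: [564.1, 172.8, 164.1]
tool_rot: [-3.141, -0.0, 0.086]
contact_force: [0.7, 0.7, -1.4]
gripper_width: 0.654
finger_force: 55.2
```

Call:
{"fn": "step_arm", "kwargs": {
  "increments": [
    [[0.0267,-0.0303,0,-0.045,255],[0.027,-0.0305,-0.02,-0.043,255],[0,0,-0.03,0,255],[0,0,-0.03,0,255],[0,0,0,0,255]]
  ]
}}

```text
time: 26.2
position: [615.0, 113.1, 80.7]
tool_rot: [3.141, 0.006, -0.001]
contact_force: [-0.5, 0.2, -2.1]
gripper_width: 0.652
finger_force: 55.1
```

```bash
python3 - <<'E'
from h import *
e=robot.sense(); print(e["position"],e["tool_rot"],e["gripper_width"],e["qpos"])
s=robot.snapshot("scene"); w=cloud(s); save(s,"s10.png",(230,120,480,320))
p=w.reshape(-1,3); q=p[(np.hypot(p[:,0]-617,p[:,1]-113)<45)&(p[:,2]>35)]; print(np.percentile(q,[0.5,2,50],axis=0).round())
for n in ["scene"]:
    q=p[(p[:,2]>15)&(p[:,2]<78)&(p[:,0]>690)&(p[:,0]<740)&(p[:,1]>40)&(p[:,1]<190)]; print(np.percentile(q[:,0],[0,1,5,10]))
E
```

```text
[615.01199011 113.0898859   80.71607057] [ 3.14094133e+00  5.61462069e-03 -5.65581223e-04] 0.6515568614794687 [-0.34404126  0.96152503  0.24714724  1.41955208 -0.2837821   0.80122747
 -1.57062988]
[[578.  72.  58.]
 [582.  77.  66.]
 [627. 123. 333.]]
[713.39299339 713.92414587 714.51802722 715.06559799]
```

View pics/s10.png

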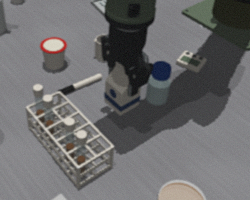

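The carton is upright, between the bottle and the rack. Lower it.

Call:
{"fn": "step_arm", "kwargs": {
  "increments": [
    [[0,0,-0.025,0,255],[0,0,-0.02,0,255],[0,0,-0.009,0,255],[0,0,-0.003,0,255],[0,0,0,0,255]]
  ]
}}

```text
time: 26.75
position: [617.5, 113.5, 28.0]
tool_rot: [-3.141, -0.001, -0.0]
contact_force: [0.9, -0.3, -2.5]
gripper_width: 0.66
finger_force: 55.1
```

Call:
{"fn": "step_arm", "kwargs": {
  "increments": [
    [[0,0,0,0,255],[0,0,-0.001,0,255],[0,0,0,0,255],[0,0,0,0,255],[0,0,0,0,255]]
  ]
}}

```text
time: 27.25
position: [617.1, 113.4, 26.1]
tool_rot: [-3.141, -0.0, -0.0]
contact_force: [-0.7, -0.1, -2.4]
gripper_width: 0.657
finger_force: 55.1
```

Call:
{"fn": "step_arm", "kwargs": {
  "increments": [
    [[0,0,-0.001,0,255],[0,0,-0.0005,0,255],[0,0,0,0,255],[0,0,0,0,120],[0,0,0,0,60]]
  ]
}}

```text
time: 27.75
position: [617.3, 113.4, 25.0]
tool_rot: [-3.141, -0.001, -0.0]
contact_force: [-0.2, -0.5, -0.3]
gripper_width: 0.761
finger_force: 0.0
```

Call:
{"fn": "step_arm", "kwargs": {
  "increments": [
    [[0,0,0,0,0],[0,0,0,0,0],[0,0,0,0,0],[0,0,0.03,0,0],[0,0,0.04,0,0]]
  ]
}}

```text
time: 28.25
position: [616.1, 113.2, 93.9]
tool_rot: [3.141, 0.003, -0.0]
contact_force: [-0.3, 0.7, -0.0]
gripper_width: 1.001
finger_force: 0.0
```

Call:
{"fn": "step_arm", "kwargs": {
  "increments": [
    [[0,0,0.04,0,0],[0,0,0.04,0,0],[0,0,0.04,0,0],[0,0,0,0,0],[0,0,0,0,0]]
  ]
}}

```text
time: 28.75
position: [617.1, 113.5, 214.9]
tool_rot: [-3.141, -0.001, -0.0]
contact_force: [-0.5, 1.1, -0.2]
gripper_width: 1.002
finger_force: 0.0
```

Call:
{"fn": "step_arm", "kwargs": {
  "increments": [
    [[-0.03,0.04,0,0,0],[-0.03,0.04,0,0,0],[-0.03,0.04,0,0,0],[-0.03,0.04,0,0,0],[-0.03,0.04,0,0,0]]
  ]
}}

```text
time: 29.25
position: [465.2, 314.5, 213.4]
tool_rot: [3.141, 0.001, -0.0]
contact_force: [0.5, 1.3, 0.3]
gripper_width: 1.004
finger_force: 0.0
```

```bash
python3 - <<'E'
from h import *
e=robot.sense(); print(e["position"],e["time"])
for n in("top","scene"):
    s=robot.snapshot(n); w=cloud(s)
    circ(w,(491,-100),45,25,66,n+" beaker"); circ(w,(490.5,4.6),45,70,83,n+" dish"); circ(w,(490.5,113),45,97,112,n+" cap")
    p=w.reshape(-1,3); q=p[(np.hypot(p[:,0]-617,p[:,1]-113)<50)&(p[:,2]>50)&(p[:,2]<115)]; print(n,"milk",len(q),cv2.minAreaRect(q[:,:2].astype(np.float32)),q[:,2].max())
    circ(w,(624,-154),50,58,74,n+" yog"); circ(w,(680,364),55,38,52,n+" big"); circ(w,(621.5,-36),75,8,24,n+" marker"); circ(w,(672,-395),60,20,200,n+" spray")
    if n=="top": save(s,"t11.png")
E
```

```text
[465.20350711 314.54578168 213.4467461 ] 29.25
top beaker 113 [ 493.1 -102.2] 27.5 z 55.6
top dish 373 [490.4   3.9] 29.8 z 74.5
top cap 245 [489.8 113. ] 22.7 z 104.3
top milk 473 ((614.7026977539062, 113.2366943359375), (58.571475982666016, 56.718387603759766), 0.5421517491340637) 110.09452996901433
top yog 542 [ 624.6 -154.7] 36.5 z 65.5
top big 780 [679.4 364.9] 46.1 z 43.9
top marker 236 [621.7 -43.7] 65.2 z 14.3
top spray 762 [ 672.9 -397. ] 36.5 z 117.5
scene beaker 315 [ 492.8 -100.5] 27.5 z 46.6
scene dish 282 [491.6   4.7] 31.0 z 74.1
scene cap 220 [490.7 114.5] 23.3 z 104.0
scene milk 734 ((616.0135498046875, 114.26361846923828), (59.242347717285156, 60.04257583618164), 0.8108989000320435) 107.17971821587406
scene yog 353 [ 624.3 -151.9] 37.1 z 65.5
scene big 1735 [680.6 365.1] 45.8 z 44.1
scene marker 226 [621.4 -33.7] 63.6 z 13.8
scene spray 1096 [ 674.5 -397.2] 37.0 z 108.0
```

View pics/t11.png

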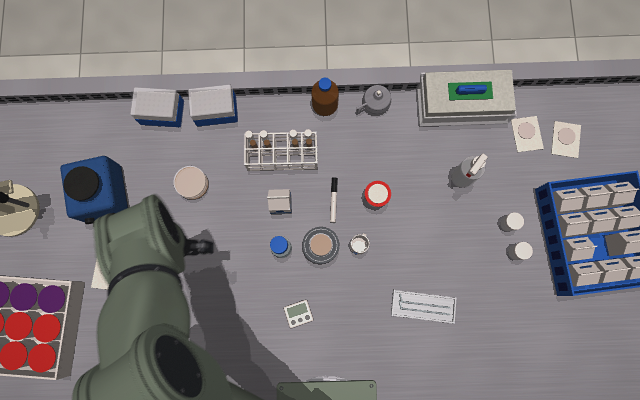

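The final top view shows the dish at (320,245), bottle at (280,245), beaker at (359,244) and milk at (279,201), between the bottle and the rack. The untouched things are where they were, and the arm is clear, so I'm handing in.

```bash
python3 -c "
from cell import robot
print(robot.sign_off())"
```

```text
the job is handed in; nothing more can be done
None
```

The bench is laid out as asked and handed in at about 29 s: the dish is within about 1 mm of the turntable centre, the bottle (left) and beaker (right) are in line with it and about 3 cm clear, and the milk is midway between bottle and rack. The first dish grasp closed on air because the fingertips sit well above the reported TCP. The second grip pressed the tips on the bench at 41 N wrist force; the 40 N limit is on the arm and gripper body.

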